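Close the butter dish with its thin lid

ROBOT

A 6-joint arm with a two-finger parallel gripper is mounted at the origin on a cart in front of the work surface, level with it; the furniture and walls round the work are solid. World frame = base frame: x ahead of the robot, y to its left, z up, the work surface at z = 0. Lengths are in m, angles in rad, forces in N, time in s.
With the tool pointing down it reaches from about 0.4 to 0.925 m from the base axis. Payload 3.4 kg.
Tool frame: the origin (TCP) lies midway between the tips of the shut fingers; the grasp point (between the pads) lies 19 mm behind it; z points along the fingers, y is the line along which they close (so a half turn about z gives the same grasp; the last joint's range is limited). The gripper opens to 85 mm and grips with 20 to 120 N. Pads are 22 mm wide; open, the fingers measure 114 mm over their backs; the gripper's body (76 mm by 85 mm) begins 54 mm behind the grasp point. The pads swing forward as they close: fully open they stand 13 mm farther back than shut.
Start: joints at [-1.204, 0.307, 1.506, -0, 1.328, -0.073], TCP at [0.245, -0.52, 0.231] pointing down, gripper open.
Joint ranges: [-3.12, 3.12], [-1.05, 2.28], [0.14, 2.33], [-1.42, 4.57], [0.1, 2.73], [-2.68, 2.68]. Speed limits (rad/s): [2.57, 2.57, 3.14, 3.14, 3.14, 3.14].

INTERFACE

Orientations are given as a rotation vector (axis times angle).
In Python, from plant import ctrl gives the robot as it stands. The module is installed in compiled form; this text tells all that it offers.
- The arm moves only by the shell command python3 -m jog 'ROWS' [FORCE]. ROWS is JSON, one flat list of numbers, 7 for each row, row after row: the turn, a rotation vector about the tool's x, y, z in units of 90 degrees (1.0 is 90 degrees), then the shift along the tool's x, y, z in units of 0.5 m (1.0 is 0.5 m), then the closure, from -1 (fully open) to 1 (shut). In form: [rx, ry, rz, dx, dy, dz, fingers, rx, ry, rz, dx, dy, dz, fingers, ...]. A call has exactly 8 rows; each row is the pose to reach, as a shift and turn from the pose commanded when the call began, along the tool's axes at that moment; what a row does not reach only later rows make up. A row lasts 1/12 s, in which the tool goes at most 41.7 mm and 7.16 degrees, less where a joint would pass 70% of its speed; a pose out of reach is approached as far as the arm can. A call with a number of a shift or a turn outside -1 to 1 is refused whole. A call with a gripper value outside its range is refused whole. The fingers move at their own pace and stop on an object; FORCE is the grip in N (left out, the last holds). Time passes only in rows, so rows that repeat a pose let the fingers close, or fill a call up. It gives the time, the measured TCP pose, the force, the opening and the grip force at its end, in the units of the state.
- ctrl.read_state(): the state, without advancing time (a new reading comes with each control period).
- ctrl.get_image(name): name is "side" or "top" or "wrist"; returns a dict with "img" (420x560x3 uint8, blue, green, red), "z_map" (420x560 float32, m along the optical axis (not along the pixel's ray), 0 where there is no reading), "fx", "fy", "cx", "cy" (pixels), "extrinsics" (4x4, takes a point from camera to world coordinates); the wrist camera has in their place "T_tool_cam" (4x4, takes a point from camera to tool coordinates, whose origin is the TCP and whose axes are the flange's). Camera axes: x right, y down, z forward; pixel columns grow to the right and rows downward; lengths in m; the calibration is good to about 2 mm. A picture is of the moment at which its call begins: read the wrist's pose just before it.
- ctrl.job_done(): hands the job in; it is judged then, once.
Trained networks look in a picture, given as the dict that the camera call returned (one of the last four; its "shot" number tells which), for a name from the list of things; names that differ only in an ending like _2 or _b are one class to them, and where a whole thing is asked for, a point or a joint stands for the part that bears it (a point fixed in the world has none). Each returns a list of dicts, best first, with "p" (0 to 1); they miss things now and then, are a little off and sometimes report something else, mostly with a low value. They report only what shows in the picture. A call takes as long as a camera call. They do not tell look-alikes from the thing itself.
- ctrl.recognise(label, picture): "location" ([x, y, z] in m, in world coordinates, good to about 4 mm: the middle of the surface that is visible of it).
The state is a dict: "time": time; "qpos": joint angles; "joint_vel": joint speeds; "joint_efforts": joint torques, N m; "ee_pos": TCP position; "orientation": TCP orientation; "ft_force": force on the tool from outside, world axes, zero at the start; "torque": the same for the moment, N m; "finger_gap": finger opening in m; "grip_force": force on a finger pad.
Only numpy, scipy, OpenCV 4.12 (cv2) and the standard library are available. Lean on these libraries where they do the work, as an engineer would, in place of code of your own. Each camera call takes 0.05 s, during which the arm holds its last target. There are 200 camera calls.

TASK

The thin metal lid lies flat on the chopping board, too thin to pick up there: slide it lengthwise until a good third of it sticks out past the board's right-hand end (right as seen from the robot), without letting it fall off. Then pick it up by the part that sticks out, and set it down, not dropped, flat and square on the blue butter dish between the dish's two raised ends, so that the dish is closed. Leave the dish and the other things where they stand.

Things in the scene. Friction and masses are not known exactly. Their poses are not given: they have to be found in the camera images.
- board: wooden chopping board, 240 (its x) x 340 (its y) x 22 mm, fixed on the worktop; origin at the centre of its underside, z up; its y axis is its long axis and points roughly to the robot's left, so its right-hand end is at y = -170 mm in its own frame
- board_end (a point): middle of the upper edge of the board's right-hand end
- lid: loose thin flat aluminium lid, a plain rounded rectangle 56 (its x) x 150 (its y, lengthwise) x 3 mm with a dark line round its top, 70 g or so; origin at the centre of its underside, z up. It starts flat on the board, its length within about 0.2 rad of the board's length, its near end 10 to 45 mm inside the board's right-hand end
- lid_end (a point): middle of the lid's end that starts nearer the board's right-hand end (75 mm from the lid's centre along its -y, at half its thickness)
- dish: loose blue ceramic butter dish, empty, open, 46 (its x) x 168 (its y) mm, 0.5 kg or so; walls 4 mm thick: the long sides are 50 mm high (the lid lies on these, overhanging each by 5 mm), the end walls 56 mm high and 160 mm apart inside (5 mm of play at each end of the lid); a lug 30 mm wide stands 11 mm out from each end. Origin at the centre of its underside, z up; the lid may lie either way round
- dish_rim (a point): centre of the dish's opening, at the height of the side rims (50 mm above the dish's foot)
- egg_cup: white egg cup, 52 mm across, 58 mm high, standing on the worktop about 110 mm from the dish's middle on the robot's side; a bystander; origin at the centre of its underside
- tin: round tin, 75 mm across, 66 mm high, on the worktop about 120 mm behind the dish's middle; a bystander; origin at the centre of its underside
- pot: small round white and blue pot, 69 mm across, 41 mm high, standing at the left-hand end of the board; a bystander; origin at the centre of its underside
Things that resemble listed ones, but are neither listed nor needed, are in the scene too. There is more than one size of the lid; the job needs the smaller.

How it is judged:
By the outcome, as a careful person would: the job done as asked, in the order asked, and still so for the second after the job is handed in, with the robot touching nothing.
It also fails if it takes over 51 s, if anything falls off the work surface, if the arm or the gripper's body presses on something with over 40 N, if the wrist force passes 120 N, or if a joint passes its speed limit or range.

## Working session

There is one attempt and no reset: what is moved stays moved. The work goes in short steps, Python scripts to look and compute and a shell command to move; the robot and the scene stay as the last step left them, time stands still between calls to the robot, and variables do not carry over. Pictures are saved under pics/ and viewed, at most 10 in all, crops included, and the job is handed in when it is done.

```bash
mkdir -p pics
cat > h.py <<'E'
import numpy as np, cv2
from plant import ctrl
from scipy.spatial.transform import Rotation as R
def cam(name):
    s=ctrl.read_state(); d=ctrl.get_image(name)
    if name=="wrist":
        T=np.eye(4);T[:3,:3]=R.from_rotvec(s["orientation"]).as_matrix();T[:3,3]=s["ee_pos"]
        d["E"]=T@d["T_tool_cam"]
    else: d["E"]=np.array(d["extrinsics"])
    return d
def cloud(d):
    v,u=np.mgrid[:420,:560]; z=d["z_map"]
    p=np.stack([(u-d["cx"])/d["fx"]*z,(v-d["cy"])/d["fy"]*z,z],-1)
    return p@d["E"][:3,:3].T+d["E"][:3,3]
E
python3 - <<'E'
from h import *
np.set_printoptions(precision=3,suppress=True)
s=ctrl.read_state(); print(s)
for n in ["top","side"]:
    d=cam(n); cv2.imwrite(f"pics/{n}0.png",d["img"]); np.save(f"{n}0.npy",cloud(d))
    print(n,d["E"],d["fx"])
    for l in ["board","lid","lid_end","dish","egg_cup","tin","pot"]:
        print(l,[(round(r["p"],2),np.round(r["location"],3)) for r in ctrl.recognise(l,d)[:4]])
E
```

```text
{'time': 0.0, 'qpos': array([-1.204,  0.308,  1.508,  0.   ,  1.328, -0.073]), 'joint_vel': array([ 0.001, -0.   ,  0.   , -0.001, -0.001,  0.001]), 'joint_efforts': array([  0.   , -45.754, -25.191,   0.   ,   0.013,   0.   ]), 'ee_pos': array([ 0.245, -0.52 ,  0.23 ]), 'orientation': array([-3.064, -0.685,  0.   ]), 'ft_force': array([-0.213, -0.864, -0.052]), 'torque': array([-0.025, -0.027, -0.003]), 'grip_force': 0.0, 'finger_gap': 0.08521402724524488}
top [[ 0.319 -0.751  0.579 -0.566]
 [-0.948 -0.246  0.203 -0.161]
 [-0.01  -0.613 -0.79   1.505]
 [ 0.     0.     0.     1.   ]] 540.9890749877258
board [(0.76, array([0.426, 0.311, 0.024]))]
lid [(0.87, array([0.47 , 0.225, 0.026])), (0.65, array([0.422, 0.73 , 0.004])), (0.59, array([ 0.614, -0.255,  0.044]))]
lid_end [(0.89, array([0.473, 0.227, 0.028])), (0.8, array([0.425, 0.731, 0.005]))]
dish [(0.88, array([ 0.531, -0.218,  0.033]))]
egg_cup [(0.62, array([ 0.44 , -0.146,  0.034]))]
tin [(0.94, array([ 0.615, -0.259,  0.042])), (0.64, array([0.425, 0.313, 0.023]))]
pot [(0.85, array([0.471, 0.426, 0.062]))]
side [[ 0.929 -0.139  0.344 -0.106]
 [-0.37  -0.398  0.839 -1.243]
 [ 0.02  -0.907 -0.421  0.788]
 [ 0.     0.     0.     1.   ]] 530.4678934807301
board [(0.71, array([0.412, 0.299, 0.021]))]
lid [(0.61, array([0.446, 0.696, 0.004])), (0.6, array([0.476, 0.216, 0.028]))]
lid_end [(0.91, array([0.472, 0.221, 0.025])), (0.78, array([0.447, 0.697, 0.009]))]
dish [(0.64, array([ 0.529, -0.229,  0.032]))]
egg_cup [(0.49, array([ 0.426, -0.161,  0.011])), (0.46, array([0.407, 0.3  , 0.023]))]
tin [(0.57, array([ 0.633, -0.285,  0.054]))]
pot [(0.51, array([0.477, 0.408, 0.057])), (0.32, array([ 0.425, -0.159,  0.014]))]
```

View pics/top0.png

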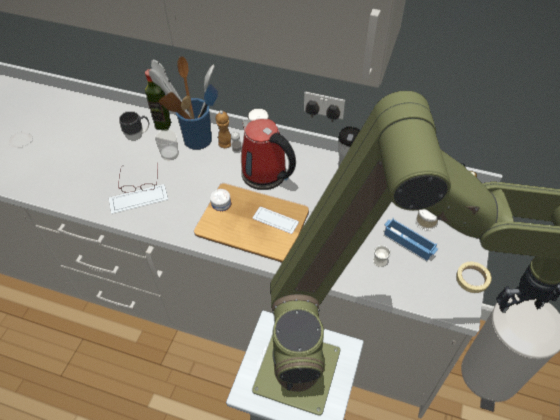

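View pics/side0.png

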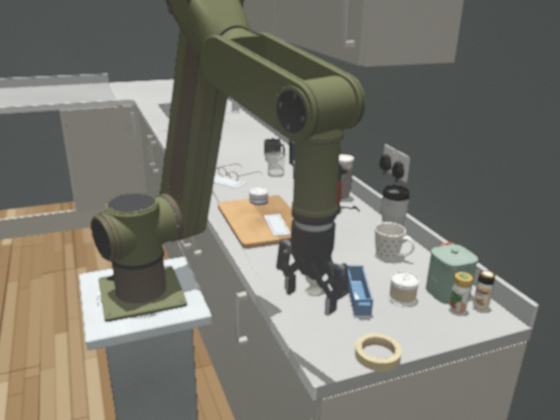

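The top view shows the orange board around pixel (252,221), with the small lid on it at (275,219). The blue dish is at (410,238), the egg cup at (382,255), the tin at about (428,213), and the pot at (221,200). The larger lid is far left at (138,198). The side view agrees. I'll get rough poses next.

```bash
cat >> h.py <<'E'
def rect(P):
    """centre, long-axis angle (rad, world), sizes of xy points"""
    (c,s,a)=cv2.minAreaRect((P[:,:2]*1000).astype(np.float32))
    a=np.deg2rad(a)+(0 if s[0]>s[1] else np.pi/2)
    return np.array(c)/1000,(a+np.pi)%np.pi,max(s),min(s)
def plan(pos,along=None,pitch=0):
    """row numbers to bring TCP to pos, tool down, with tool x along world angle 'along' (mod pi)"""
    s=ctrl.read_state(); M=R.from_rotvec(s["orientation"]).as_matrix()
    d=M.T@(np.array(pos)-s["ee_pos"])/0.5
    t=np.zeros(3)
    if along is not None:
        best=None
        for k in (0,np.pi):
            x=np.array([np.cos(along+k),np.sin(along+k),0]); z=np.array([0,0,-1.])
            r=R.from_matrix(M.T@np.c_[x,np.cross(z,x),z]).as_rotvec()
            if best is None or np.linalg.norm(r)<np.linalg.norm(best): best=r
        t=best/(np.pi/2)
    print("row",np.round(np.r_[t,d],4), "q6",s["qpos"][5].round(2))
E
python3 - <<'E'
from h import *
np.set_printoptions(precision=3,suppress=True)
P=np.load("top0.npy"); im=cv2.imread("pics/top0.png"); h=cv2.cvtColor(im,cv2.COLOR_BGR2HSV)
z=P[...,2]; x=P[...,0];y=P[...,1]
def near(cx,cy,r): return (abs(x-cx)<r)&(abs(y-cy)<r)
def big(m):
    n,l,s,_=cv2.connectedComponentsWithStats(m.astype(np.uint8)); return l==1+s[1:,4].argmax()
dm=near(.53,-.22,.13)&(h[...,1]>90)&(h[...,0]>95)&(h[...,0]<125)
print("dish",rect(P[big(dm)]))
bm=near(.43,.31,.25)&(h[...,1]>110)&(h[...,0]<25)&(z<.05)&(z>.008); print("board",rect(P[big(bm)]),np.median(z[big(bm)]))
lm=near(.47,.22,.1)&(h[...,1]<70)&(z<.05)&(z>.012); print("lid",rect(P[big(lm)]))
M=R.from_rotvec(ctrl.read_state()["orientation"]).as_matrix(); print(M)
k=near(.5,.25,.25)&(z>.07); print("tall",P[k][:,:2].min(0),P[k][:,:2].max(0))
plan([.46,-.2,.27],np.pi/2)
E
```

```text
dish (array([ 0.529, -0.224]), np.float64(1.2024770201372483), 180.77760314941406, 59.672237396240234)
board (array([0.449, 0.303]), np.float64(1.5422954431249778), 336.6553649902344, 245.99891662597656) 0.020925614924335978
lid (array([0.474, 0.228]), np.float64(1.4097258140638687), 157.41647338867188, 69.11238098144531)
[[ 0.905  0.426  0.   ]
 [ 0.426 -0.905 -0.   ]
 [-0.     0.    -1.   ]]
tall [0.464 0.   ] [0.749 0.5  ]
row [ 0.     0.    -0.72   0.662 -0.396 -0.077] q6 -0.07
```

```bash
python3 -m jog '[0,0,-0.6,0.54,-0.33,-0.06,-1, 0,0,-0.6,0.54,-0.33,-0.06,-1, 0,0,-0.6,0.54,-0.33,-0.06,-1, 0,0,-0.6,0.54,-0.33,-0.06,-1, 0,0,-0.6,0.54,-0.33,-0.06,-1, 0,0,-0.6,0.54,-0.33,-0.06,-1, 0,0,-0.6,0.54,-0.33,-0.06,-1, 0,0,-0.6,0.54,-0.33,-0.06,-1]'
python3 - <<'E'
from h import *
np.set_printoptions(precision=3,suppress=True)
d=cam("wrist"); cv2.imwrite("pics/w1.png",d["img"]); P=cloud(d); np.save("w1.npy",P); print(d["T_tool_cam"],d["fx"])
h=cv2.cvtColor(d["img"],cv2.COLOR_BGR2HSV)
m=(h[...,1]>90)&(h[...,0]>95)&(h[...,0]<125)&(P[...,2]>.0)&(P[...,2]<.08)
print(m.sum(),rect(P[m]) if m.sum()>50 else 0)
plan([.47,.2,.27],1.41)
E
```

```text
time: 1.47
ee_pos: [0.4204, -0.2529, 0.262]
orientation: [2.413, 2.011, 0.003]
ft_force: [0.1, -0.4, 0.9]
finger_gap: 0.0857
grip_force: 0.0
[[-0.    -0.959 -0.284  0.072]
 [ 1.    -0.    -0.    -0.   ]
 [ 0.    -0.284  0.959 -0.143]
 [ 0.     0.     0.     1.   ]] 295.86478690942516
3903 (array([ 0.531, -0.22 ]), np.float64(1.2027760931276639), 183.58450317382812, 45.32743453979492)
row [ 0.002 -0.003 -0.011  0.903 -0.066 -0.012] q6 -0.45
```

View pics/w1.png

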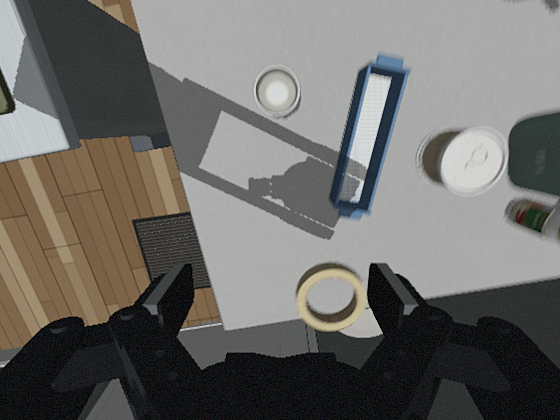

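```bash
python3 -m jog '[0,0,0,0.65,-0.07,0,0, 0,0,0,0.65,-0.07,0,0, 0,0,0,0.65,-0.07,0,0, 0,0,0,0.65,-0.07,0,0, 0,0,0,0.65,-0.07,0,0, 0,0,0,0.65,-0.07,0,1, 0,0,0,0.65,-0.07,0,1, 0,0,0,0.65,-0.07,0,1]'
python3 - <<'E'
from h import *
np.set_printoptions(precision=4,suppress=True)
d=cam("wrist"); cv2.imwrite("pics/w2.png",d["img"]); P=cloud(d); np.save("w2.npy",P)
h=cv2.cvtColor(d["img"],cv2.COLOR_BGR2HSV); x,y,z=np.moveaxis(P,-1,0)
def big(m):
    n,l,s,_=cv2.connectedComponentsWithStats(m.astype(np.uint8)); return l==1+s[1:,4].argmax()
lm=big((abs(x-.474)<.1)&(abs(y-.228)<.12)&(h[...,1]<80)&(z<.05)&(z>.012)); print("lid",rect(P[lm]),np.median(z[lm]),P[lm].mean(0))
bm=(abs(x-.45)<.2)&(abs(y-.3)<.25)&(h[...,1]>110)&(h[...,0]<25)&(z<.04)&(z>.01)
B=P[big(bm)];print("board",rect(B),np.median(B[:,2]))
for lo in (.36,.42,.48,.54):
    q=B[abs(B[:,0]-lo)<.01]; print("edge",lo,np.percentile(q[:,1],[0,1,3]) if len(q) else 0)
k=z>.06; k&=(y<.45)&(x>.45)&(d["z_map"]>.2); print("tall near",P[k].min(0) if k.any() else 0)
print(ctrl.read_state()["ft_force"])
plan([.48,.26,.06],1.41)
E
```

```text
time: 2.18
ee_pos: [0.4452, 0.0721, 0.2616]
orientation: [2.42, 2.002, 0.002]
ft_force: [1.3, -1.0, -0.1]
finger_gap: 0.0068
grip_force: 0.0
lid (array([0.4707, 0.2149]), np.float64(1.4372031117688158), 126.0090103149414, 57.009315490722656) 0.025546000823169268 [0.471  0.2165 0.0255]
board (array([0.4971, 0.2043]), np.float64(3.1062024384959486), 141.73574829101562, 131.86636352539062) 0.02149839396305292
edge 0.36 0
edge 0.42 [0.1413 0.1413 0.1413]
edge 0.48 [0.1395 0.1397 0.1397]
edge 0.54 [0.1377 0.1393 0.1423]
tall near [ 0.6283 -0.2583  0.06  ]
[ 0.3151  4.3178 -0.3744]
row [ 0.0002 -0.0043 -0.0156  0.368   0.0002  0.4058] q6 0.26
```

View pics/w2.png

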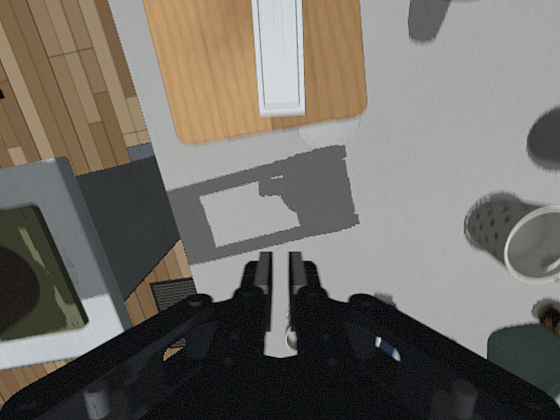

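The wrist view shows the board's right end, with its edge near row 130. The lid's near end is at (282,115), about 13 mm inside the edge, with its top at z = 25.5 mm. I'll move over the lid, a little left of its centre, with the fingers shut.

```bash
python3 -m jog '[0,0,-0.02,0.35,0,0.1,1, 0,0,-0.02,0.35,0,0.2,1, 0,0,-0.02,0.35,0,0.3,1, 0,0,-0.02,0.35,0,0.4,1, 0,0,-0.02,0.35,0,0.44,1, 0,0,-0.02,0.35,0,0.44,1, 0,0,-0.02,0.35,0,0.44,1, 0,0,-0.02,0.35,0,0.44,1]' 40
python3 - <<'E'
from h import *
s=ctrl.read_state(); print(s["ee_pos"],s["ft_force"],s["finger_gap"])
plan([.478,.252,.025],1.42)
E
```

```text
time: 2.9
ee_pos: [0.4751, 0.2419, 0.0349]
orientation: [-2.385, -2.039, 0.015]
ft_force: [-0.2, 0.3, 0.8]
finger_gap: 0.0004
grip_force: 0.0
[0.47508882 0.24190081 0.03487714] [-0.23345968  0.34889105  0.78040939] 0.0003702152072228102
row [-0.0057  0.0031 -0.0033  0.021   0.0028  0.0196] q6 0.55
```

```bash
python3 -m jog '[0,0,0,0.01,0,0.01,1, 0,0,0,0.02,0,0.016,1, 0,0,0,0.02,0,0.02,1, 0,0,0,0.02,0,0.022,1, 0,0,0,0.02,0,0.024,1, 0,0,0,0.02,0,0.024,1, 0,0,0,0.02,0,0.024,1, 0,0,0,0.02,0,0.024,1]'
```

```text
time: 3.57
ee_pos: [0.48, 0.2513, 0.0301]
orientation: [2.389, 2.04, 0.002]
ft_force: [0.0, 0.4, 0.3]
finger_gap: 0.0001
grip_force: 0.0
```

```bash
python3 -m jog '[0,0,0,0,0,0.004,1, 0,0,0,0,0,0.006,1, 0,0,0,0,0,0.008,1, 0,0,0,0,0,0.01,1, 0,0,0,0,0,0.012,1, 0,0,0,0,0,0.012,1, 0,0,0,0,0,0.012,1, 0,0,0,0,0,0.012,1]'
```

```text
time: 4.23
ee_pos: [0.4797, 0.2515, 0.0252]
orientation: [2.388, 2.04, 0.001]
ft_force: [-4.7, -2.2, 18.3]
finger_gap: 0.0001
grip_force: 8.8
```

```bash
python3 -m jog '[0,0,0,-0.01,0,0,1, 0,0,0,-0.03,0,0,1, 0,0,0,-0.05,0,0,1, 0,0,0,-0.07,0,0,1, 0,0,0,-0.09,0,0,1, 0,0,0,-0.11,0,0,1, 0,0,0,-0.11,0,0,1, 0,0,0,-0.11,0,0,1]'
python3 - <<'E'
from h import *
for n in ("top",):
    d=cam(n); P=cloud(d); x,y,z=np.moveaxis(P,-1,0); h=cv2.cvtColor(d["img"],cv2.COLOR_BGR2HSV)
    print([(r["p"],np.round(r["location"],3)) for l in ("lid_end","lid") for r in ctrl.recognise(l,d)[:2]])
    c=d["img"][170:290,200:350]; cv2.imwrite("pics/t3.png",cv2.resize(c,None,fx=4,fy=4))
E
```

```text
time: 4.9
ee_pos: [0.4742, 0.1978, 0.0252]
orientation: [2.387, 2.038, 0.009]
ft_force: [1.5, -1.2, 12.5]
finger_gap: 0.0
grip_force: 6.2
[(0.86, array([0.462, 0.158, 0.03 ])), (0.63, array([ 0.626, -0.261,  0.064])), (0.97, array([0.425, 0.729, 0.004])), (0.66, array([0.463, 0.159, 0.027]))]
```

View pics/t3.png

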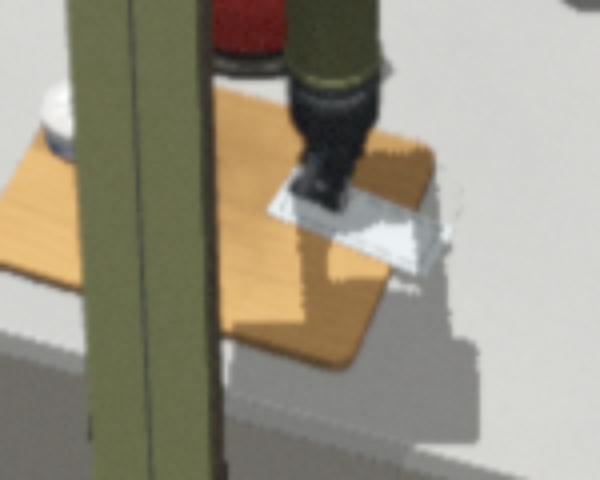

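The lid follows the fingers and now sticks out past the board edge, with its end near (435,250) in the crop. About 20 mm more, then lift.

```bash
python3 -m jog '[0,0,0,-0.01,0,0,1, 0,0,0,-0.025,0,0,1, 0,0,0,-0.04,0,0,1, 0,0,0,-0.04,0,0,1, 0,0,0,-0.04,0,0,1, 0,0,0,-0.04,0,-0.02,1, 0,0,0,-0.04,0,-0.06,1, 0,0,0,-0.04,0,-0.12,1]'
python3 -m jog '[0,0,0,-0.08,0,-0.08,-1, 0,0,0,-0.16,0,-0.15,-1, 0,0,0,-0.24,0,-0.2,-1, 0,0,0,-0.32,0,-0.2,-1, 0,0,0,-0.38,0,-0.2,-1, 0,0,0,-0.38,0,-0.2,-1, 0,0,0,-0.38,0,-0.2,-1, 0,0,0,-0.38,0,-0.2,-1]'
python3 - <<'E'
from h import *
np.set_printoptions(precision=4,suppress=True)
d=cam("wrist"); cv2.imwrite("pics/w4.png",d["img"]); P=cloud(d); np.save("w4.npy",P)
h=cv2.cvtColor(d["img"],cv2.COLOR_BGR2HSV); x,y,z=np.moveaxis(P,-1,0)
def big(m):
    n,l,s,_=cv2.connectedComponentsWithStats(m.astype(np.uint8)); return l==1+s[1:,4].argmax()
lm=big((abs(x-.464)<.1)&(abs(y-.155)<.13)&(h[...,1]<80)&(z<.05)&(z>.015)); L=P[lm];print("lid",rect(L),np.median(L[:,2]),L.mean(0))
o=L[L[:,1]<.138]; print("overhang part",rect(o))
bm=(abs(x-.45)<.2)&(abs(y-.3)<.25)&(h[...,1]>110)&(h[...,0]<25)&(z<.04)&(z>.01)
B=P[big(bm)]
for lo in (.40,.42,.53,.55):
    q=B[abs(B[:,0]-lo)<.008]; print("edge",lo,np.percentile(q[:,1],[0,1,3]) if len(q) else 0)
c,a,_,_=rect(L); e=c-np.array([np.cos(a),np.sin(a)])*.04; print("grasp pt",e); plan([e[0],e[1],.05],a)
E
```

```text
time: 5.72
ee_pos: [0.4658, 0.1768, 0.0819]
orientation: [-2.387, -2.039, 0.009]
ft_force: [0.4, -0.4, 0.1]
finger_gap: 0.0001
grip_force: 0.0
time: 6.38
ee_pos: [0.4382, -0.0107, 0.1834]
orientation: [-2.392, -2.037, -0.001]
ft_force: [0.0, 1.0, 0.2]
finger_gap: 0.0851
grip_force: 0.0
lid (array([0.4591, 0.1231]), np.float64(1.408849900381342), 86.40833282470703, 57.69277572631836) 0.025597788942990557 [0.4597 0.1244 0.0256]
overhang part (array([0.4577, 0.1105]), np.float64(1.4489958553917957), 61.61431884765625, 57.251304626464844)
edge 0.4 [0.1359 0.1362 0.1365]
edge 0.42 [0.1355 0.1357 0.1359]
edge 0.53 0
edge 0.55 0
grasp pt [0.4527 0.0837]
row [-0.0002 -0.0005  0.0023  0.1892 -0.0007  0.2663] q6 0.04
```

View pics/w4.png

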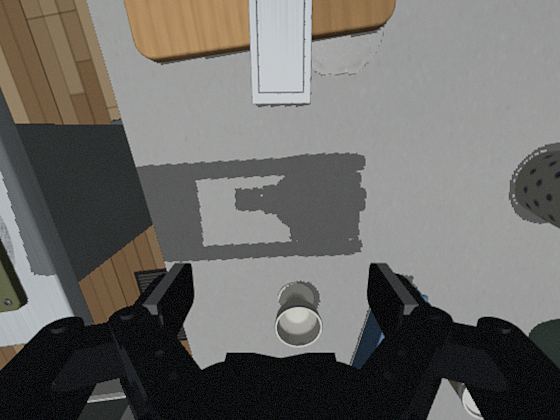

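The wrist view shows the lid end at (281,103) and the board edge near row 50. The overhang is about 57 mm (38 %), and the lid is flat at z = 25.6 mm. Next I straddle the overhang, about 28 mm out from the board edge.

```bash
python3 -m jog '[0,0,0,0.08,0,0.03,-1, 0,0,0,0.16,0,0.1,-1, 0,0,0,0.24,0,0.17,-1, 0,0,0,0.242,0,0.22,-1, 0,0,0,0.242,0,0.26,-1, 0,0,0,0.242,0,0.26,-1, 0,0,0,0.242,0,0.26,-1, 0,0,0,0.242,0,0.26,-1]'
python3 - <<'E'
from h import *
plan([.4565,.110,.004],1.415); print(ctrl.read_state()["ee_pos"])
E
```

```text
time: 7.1
ee_pos: [0.4576, 0.11, 0.0538]
orientation: [2.388, 2.042, 0.0]
ft_force: [0.6, 0.6, 0.1]
finger_gap: 0.0854
grip_force: 0.0
row [ 0.0002 -0.0001 -0.     -0.0003 -0.0022  0.0996] q6 0.3
[0.4575816  0.10999676 0.05381665]
```

```bash
python3 -m jog '[0,0,0,0,-0.002,0.05,-1, 0,0,0,0,-0.002,0.09,-1, 0,0,0,0,-0.002,0.1,-1, 0,0,0,0,-0.002,0.1,-1, 0,0,0,0,-0.002,0.1,0, 0,0,0,0,-0.002,0.1,1, 0,0,0,0,-0.002,0.1,1, 0,0,0,0,-0.002,0.1,1]' 40
```

```text
time: 7.77
ee_pos: [0.4575, 0.1095, 0.0046]
orientation: [2.388, 2.039, 0.004]
ft_force: [0.4, -0.1, 4.2]
finger_gap: 0.0544
grip_force: 41.3
```

```bash
python3 -m jog '[0,0,0,0,0,-0.01,1, 0,0,0,0,0,-0.03,1, 0,0,0,0,0,-0.06,1, 0,0,0,0,0,-0.1,1, 0,0,0,0,0,-0.15,1, 0,0,0,0,0,-0.2,1, 0,0,0,0,0,-0.24,1, 0,0,0,0,0,-0.24,1]' 60
python3 - <<'E'
from h import *
np.set_printoptions(precision=4,suppress=True)
s=ctrl.read_state(); M=R.from_rotvec(s["orientation"]).as_matrix()
d=cam("wrist"); cv2.imwrite("pics/w5.png",d["img"]); P=cloud(d); T=(P-s["ee_pos"])@M
np.save("w5.npy",T); h=cv2.cvtColor(d["img"],cv2.COLOR_BGR2HSV)
m=(h[...,1]<80)&(abs(T[...,2]+.02)<.05)&(T[...,0]>.0)&(abs(T[...,1])<.045)&(h[...,2]>90)
n,l,st,_=cv2.connectedComponentsWithStats(m.astype(np.uint8)); Q=T[l==1+st[1:,4].argmax()]
print(len(Q),rect(Q),Q.min(0),Q.max(0)); A=np.c_[Q[:,:2],np.ones(len(Q))]; print("plane",np.linalg.lstsq(A,Q[:,2],rcond=None)[0]); print(s["ee_pos"],s["finger_gap"],s["grip_force"])
E
```

```text
time: 8.43
ee_pos: [0.4588, 0.1099, 0.1274]
orientation: [2.386, 2.038, 0.01]
ft_force: [0.4, 0.6, -2.3]
finger_gap: 0.0538
grip_force: 63.1
37536 (array([ 0.0579, -0.0005]), np.float64(3.140877062204889), 115.77699279785156, 56.27018356323242) [ 0.     -0.0286 -0.0226] [ 0.1158  0.0277 -0.017 ]
plane [ 0.0064  0.003  -0.0202]
[0.4588 0.1099 0.1274] 0.05377661678047836 63.133052587509155
```

View pics/w5.png

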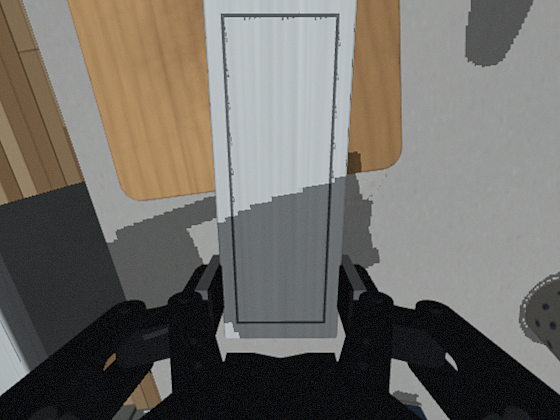

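The lid is held level and square to the tool, with its dark outline running from row 15 to row 322. Next I need the lid's centre in the tool frame and a refined dish pose.

Run:
```python
from h import *
np.set_printoptions(precision=4,suppress=True)
T=np.load("w5.npy"); g=cv2.cvtColor(cv2.imread("pics/w5.png"),cv2.COLOR_BGR2GRAY)
for c in (265,285,300):
    col=g[:,c].astype(int); print(c,"top line",np.argmin(col[:30]),T[np.argmin(col[:30]),c], "bot line",310+np.argmin(col[310:330]),T[310+np.argmin(col[310:330]),c],
     "end x", [T[r,c].round(4) for r in (333,336,339)])
def dish(P,im,nm):
    h=cv2.cvtColor(im,cv2.COLOR_BGR2HSV); x,y,z=np.moveaxis(P,-1,0)
    m=(h[...,1]>90)&(h[...,0]>95)&(h[...,0]<125)&(abs(x-.53)<.12)&(abs(y+.22)<.12)&(z<.08)
    for lo in (.003,.03,.044,.052):
        q=P[m&(z>lo)]; print(nm,lo,len(q),rect(q))
    q=P[m&(z>.044)]; u=np.array([np.cos(1.203),np.sin(1.203)]); v=np.array([-u[1],u[0]])
    for a in (u,v):
        w=q[:,:2]@a; print(np.percentile(w,[0,1,50,99,100]), "mid",(w.min()+w.max())/2)
    w=q[:,:2]@v
    print("z pct",np.percentile(q[:,2],[50,90,99]),"hist v",np.histogram(w,12))
dish(np.load("w1.npy"),cv2.imread("pics/w1.png"),"w1")
d=cam("top"); P=cloud(d); dish(P,d["img"],"top")
```

```text
265 top line 16 [ 0.1097 -0.0059 -0.0206] bot line 322 [-0.0194 -0.0078 -0.0208] end x [array([-0.0265, -0.0079, -0.0198]), array([-0.0279, -0.0079, -0.0203]), array([-0.151 , -0.017 ,  0.1264])]
285 top line 16 [ 0.1095  0.0013 -0.0211] bot line 322 [-0.019   0.0019 -0.0213] end x [array([-0.0263,  0.0019, -0.0202]), array([-0.0272,  0.0019, -0.0212]), array([-0.1511,  0.0047,  0.1265])]
300 top line 14 [ 0.1106  0.0068 -0.0198] bot line 322 [-0.0194  0.0092 -0.0209] end x [array([-0.0264,  0.0093, -0.02  ]), array([-0.027 ,  0.0093, -0.0214]), array([ 0.0719, -0.0004, -0.1431])]
w1 0.003 3903 (array([ 0.5315, -0.2199]), np.float64(1.2027760931276639), 183.58450317382812, 45.32743453979492)
w1 0.03 2675 (array([ 0.5315, -0.2199]), np.float64(1.2027760931276639), 183.58450317382812, 45.32743453979492)
w1 0.044 1657 (array([ 0.5315, -0.2199]), np.float64(1.2027760931276639), 183.58450317382812, 45.32743453979492)
w1 0.052 265 (array([ 0.5312, -0.222 ]), np.float64(1.2208573590326477), 167.7666015625, 43.17920684814453)
[-0.1059 -0.1048  0.008   0.0768  0.0777] mid -0.01409902963692243
[... 416 characters left out ...]
3)
top 0.03 405 (array([ 0.5289, -0.2224]), np.float64(1.2035642556522728), 183.9334259033203, 52.877281188964844)
top 0.044 178 (array([ 0.528 , -0.2231]), np.float64(1.2202536204135273), 181.71629333496094, 49.988826751708984)
top 0.052 41 (array([ 0.5252, -0.2225]), np.float64(1.224810954828925), 172.82412719726562, 43.761966705322266)
[-0.1093 -0.107  -0.0396  0.0714  0.0725] mid -0.01839020907551908
[-0.5978 -0.5963 -0.5604 -0.549  -0.547 ] mid -0.5724036593818975
z pct [0.0488 0.0546 0.0588] hist v (array([17, 24,  8,  3,  7, 11,  6,  8,  6, 16, 49, 23]), array([-0.5978, -0.5936, -0.5893, -0.5851, -0.5809, -0.5766, -0.5724,
       -0.5682, -0.5639, -0.5597, -0.5555, -0.5512, -0.547 ]))
```

Run:
```python
from h import *
plan([.5142,-.2648,.125],1.205)
```

```text
row [ 1.200e-03 -5.000e-04  1.329e-01 -7.214e-01  2.311e-01 -1.700e-03] q6 0.3
```

```bash
python3 -m jog '[0,0,0.02,-0.03,0.01,0,1, 0,0,0.04,-0.09,0.03,0,1, 0,0,0.06,-0.16,0.05,0,1, 0,0,0.08,-0.23,0.07,0,1, 0,0,0.1,-0.3,0.095,0,1, 0,0,0.12,-0.37,0.12,0,1, 0,0,0.133,-0.44,0.14,0,1, 0,0,0.133,-0.5,0.16,0,1]'
python3 - <<'E'
from h import *
plan([.5142,-.2648,.125],1.205)
E
```

```text
time: 9.2
ee_pos: [0.4947, -0.1518, 0.1215]
orientation: [-2.588, -1.776, 0.003]
ft_force: [-0.1, 0.4, -1.5]
finger_gap: 0.054
grip_force: 63.1
row [-0.0022  0.0002 -0.0011 -0.1969  0.1175 -0.0074] q6 -0.01
```

```bash
python3 -m jog '[0,0,0,-0.06,0.036,0,1, 0,0,0,-0.12,0.07,0,1, 0,0,0,-0.17,0.1,0,1, 0,0,0,-0.19,0.115,0,1, 0,0,0,-0.195,0.117,0,1, 0,0,0,-0.195,0.117,0,1, 0,0,0,-0.195,0.117,0,1, 0,0,0,-0.195,0.117,0,1]'
python3 - <<'E'
from h import *
np.set_printoptions(precision=4,suppress=True)
plan([.5142,-.2648,.055],1.205)
s=ctrl.read_state(); M=R.from_rotvec(s["orientation"]).as_matrix()
d=cam("wrist"); P=cloud(d); h=cv2.cvtColor(d["img"],cv2.COLOR_BGR2HSV); x,y,z=np.moveaxis(P,-1,0)
m=(h[...,1]>90)&(h[...,0]>95)&(h[...,0]<125)&(abs(x-.55)<.12)&(abs(y+.2)<.15)&(z<.08)&(z>.02)
print(m.sum(), rect(P[m]) if m.sum()>30 else 0)
t=cam("top"); a=d["img"]; b=cv2.resize(t["img"][190:280,350:470],(560,420)); cv2.imwrite("pics/c6.png",cv2.resize(np.vstack([a,b]),None,fx=.7,fy=.7))
E
```

```text
time: 9.87
ee_pos: [0.5149, -0.2598, 0.1227]
orientation: [-2.585, -1.78, 0.001]
ft_force: [-0.6, 0.4, -0.2]
finger_gap: 0.0538
grip_force: 63.1
row [-0.0016 -0.0006  0.0007 -0.0099  0.0026  0.1354] q6 -0.18
2 0
```

View pics/c6.png

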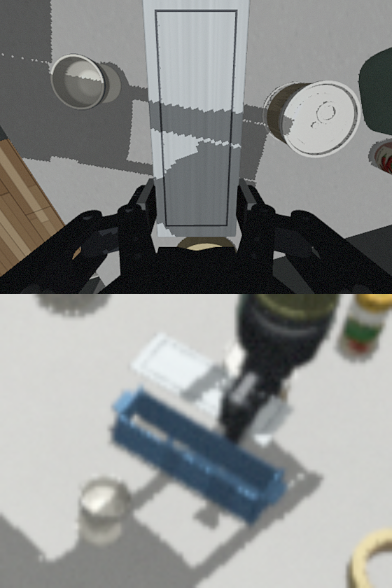

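The lid hovers parallel over the dish and is held square. The top view shows the dish undisturbed, with the egg cup and tin clear.

```bash
python3 -m jog '[0,0,0,-0.01,0.003,0.03,1, 0,0,0,-0.01,0.003,0.07,1, 0,0,0,-0.01,0.003,0.11,1, 0,0,0,-0.01,0.003,0.13,1, 0,0,0,-0.01,0.003,0.14,1, 0,0,0,-0.01,0.003,0.14,1, 0,0,0,-0.01,0.003,0.14,1, 0,0,0,-0.01,0.003,0.14,1]'
python3 - <<'E'
from h import *
plan([.5142,-.2648,.0328],1.205)
t=cam("top"); s=cam("side"); b=cv2.resize(t["img"][190:280,350:470],(560,420),interpolation=2); c=cv2.resize(s["img"][230:335,290:430],(560,420),interpolation=2); cv2.imwrite("pics/c7.png",cv2.resize(np.vstack([b,c]),None,fx=.7,fy=.7))
E
```

```text
time: 10.63
ee_pos: [0.5163, -0.2674, 0.0543]
orientation: [2.587, 1.779, 0.001]
ft_force: [-0.1, -0.1, -0.3]
finger_gap: 0.0535
grip_force: 63.2
row [ 0.0013  0.0002  0.0001  0.0034 -0.006   0.0431] q6 -0.18
```

View pics/c7.png

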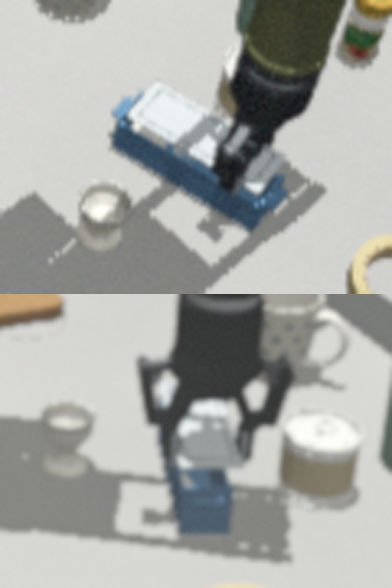

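```bash
python3 -m jog '[0,0,0,0.003,-0.006,0.01,1, 0,0,0,0.003,-0.006,0.02,1, 0,0,0,0.003,-0.006,0.028,1, 0,0,0,0.003,-0.006,0.032,1, 0,0,0,0.003,-0.006,0.036,1, 0,0,0,0.003,-0.006,0.036,1, 0,0,0,0.003,-0.006,0.036,1, 0,0,0,0.003,-0.006,0.036,1]'
python3 - <<'E'
from h import *
plan([.5142,-.2648,.0328],1.205)
E
```

```text
time: 11.4
ee_pos: [0.5133, -0.2648, 0.0353]
orientation: [2.589, 1.78, 0.0]
ft_force: [0.3, 0.4, -0.1]
finger_gap: 0.0536
grip_force: 63.2
row [ 0.0001  0.     -0.0002  0.0006  0.0017  0.0051] q6 -0.18
```

There's no contact although the lid's underside is already below the end-wall height, so it sits between the raised ends. Final descent:

```bash
python3 -m jog '[0,0,0,0,0.001,0.002,1, 0,0,0,0,0.001,0.003,1, 0,0,0,0,0.001,0.004,1, 0,0,0,0,0.001,0.005,1, 0,0,0,0,0.001,0.006,1, 0,0,0,0,0.001,0.006,1, 0,0,0,0,0.001,0.006,1, 0,0,0,0,0.001,0.006,1]'
```

```text
time: 12.07
ee_pos: [0.5139, -0.265, 0.0332]
orientation: [2.588, 1.78, 0.001]
ft_force: [-1.4, 1.3, 5.9]
finger_gap: 0.054
grip_force: 63.6
```

```bash
python3 -m jog '[0,0,0,0,0,0,0.2, 0,0,0,0,0,0,0, 0,0,0,0,0,0,-0.3, 0,0,0,0,0,0,-0.6, 0,0,0,0,0,0,-0.8, 0,0,0,0,0,0,-0.8, 0,0,0,0,0,0,-0.8, 0,0,0,0,0,0,-0.8]' 20
python3 -m jog '[0,0,0,0,0,-0.01,-0.8, 0,0,0,0,0,-0.04,-0.8, 0,0,0,0,0,-0.1,-0.8, 0,0,0,0,0,-0.18,-0.8, 0,0,0,0,0,-0.26,-0.8, 0,0,0,-0.08,0,-0.34,-0.8, 0,0,0,-0.16,0,-0.4,-0.8, 0,0,0,-0.2,0,-0.4,-0.8]'
python3 - <<'E'
from h import *
np.set_printoptions(precision=4,suppress=True)
d=cam("wrist"); P=cloud(d); h=cv2.cvtColor(d["img"],cv2.COLOR_BGR2HSV); x,y,z=np.moveaxis(P,-1,0)
n=(abs(x-.53)<.12)&(abs(y+.22)<.12)&(z<.08)
b=n&(h[...,1]>90)&(h[...,0]>95)&(h[...,0]<125)&(z>.02); l=n&(h[...,1]<60)&(z>.045)&(z<.062)
k,lab,st,_=cv2.connectedComponentsWithStats(l.astype(np.uint8))
for i in 1+np.argsort(-st[1:,4])[:2]:
    q=P[lab==i]; print("lid?",len(q),rect(q),np.linalg.lstsq(np.c_[q[:,:2]-q[:,:2].mean(0),np.ones(len(q))],q[:,2],rcond=None)[0])
print("dish",rect(P[b])); print("walls",rect(P[b&(z>.052)]))
cv2.imwrite("pics/w8.png",d["img"])
E
```

```text
time: 12.73
ee_pos: [0.5136, -0.2648, 0.0322]
orientation: [-2.588, -1.78, 0.0]
ft_force: [-0.2, 0.4, 0.0]
finger_gap: 0.077
grip_force: 0.0
time: 13.4
ee_pos: [0.4792, -0.3588, 0.2371]
orientation: [2.581, 1.78, 0.004]
ft_force: [1.7, -0.4, 0.9]
finger_gap: 0.0763
grip_force: 0.0
lid? 7231 (array([ 0.5221, -0.2434]), np.float64(1.2057841335789092), 125.88794708251953, 56.071083068847656) [-0.0001 -0.0011  0.0534]
lid? 574 (array([ 0.4322, -0.1569]), np.float64(2.7926852612757873), 51.42500686645508, 31.07750129699707) [-0.0503 -0.1114  0.0543]
dish (array([ 0.4993, -0.3048]), np.float64(2.7783771620032276), 42.41482162475586, 12.038174629211426)
walls (array([ 0.5012, -0.2997]), np.float64(2.77772948122612), 42.41484069824219, 1.0597608089447021)
```

View pics/w8.png

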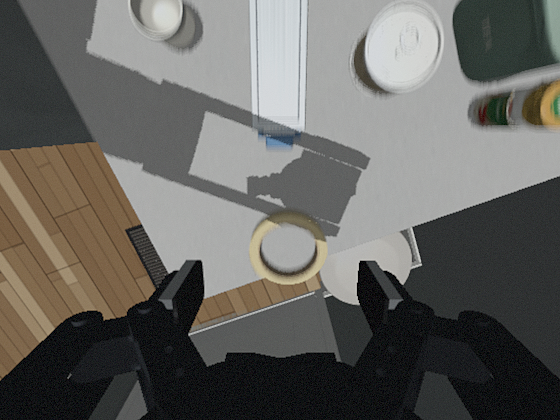

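The lid is flat: its top is at z = 53.4 mm with almost no tilt. Its axis is at 1.206 rad against the dish's 1.205, and it is centred across the dish to within a millimetre. The egg cup and tin are where they stood.

```bash
python3 -c "
from plant import ctrl
print(ctrl.job_done())"
```

```text
the job is handed in; nothing more can be done
None
```

I slid the lid out until about 57 mm of it stuck out past the board's right-hand end, picked it up by that part, set it flat and square on the blue butter dish between its raised ends, and handed the job in with the robot touching nothing (about 13.5 s used).

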